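# Zero the spirit level, level the weighing board with its foot and hold it down

### The job

The weighing board under the bench scale has sunk on its adjustable foot and has to be level before we weigh. First turn the dial of the spirit level lying on the board until its pointer stands at the raised index bar, then turn the board's knurled foot knob until the bubble stands centred between the two lines of the vial. Then press straight down on the hand-rest plate in the middle of the level, firmly but gently, and finish still pressing, with the level flat on the board and the bubble centred, so that I can tighten the lock nut; leave the scale and the level where they stand on the board.

Things in the scene. Friction and masses are not known exactly. Their poses are not given: they have to be found in the camera images.
- board: aluminium levelling board, plate 260 x 400 x 12 mm, top 36 mm above the table when level. Origin: on the table midway between the two fixed feet under its left end; the plate reaches 50 mm to +y, 350 mm to -y, 130 mm either way in x. It rocks about its own x axis (through the fixed feet) as the foot at its -y end is turned; that end starts 2 to 6 mm low. It cannot slide
- foot_grip (a point): on the axis of the foot's upright knob, where to grip it: round, knurled, black, 42 mm diameter, from 18 mm below to 10 mm above this point; the plate is 32 mm below. Turns stiffly about the vertical, stays where left: 1 rad clockwise (from above) lifts the board's -y end 1.9 mm and moves the bubble about 4.1 mm to the level's -y. Starts 1.2 to 2.8 rad short, clockwise; may be regripped
- level: loose dark steel spirit level, 40 x 220 mm, deck 32 mm high, 0.7 kg, lying on the board near its front edge with its length (its own y axis) along the board's y. Origin: centre of its underside. The vial is at its -y end, the dial at its +y end, the hand-rest plate in the middle
- dial_grip (a point): on the axis of the level's dial, at the height to grip it: upright black bar 12 mm wide, 36 mm long, its top 5 mm above this point; a disc of 33 mm diameter begins 21 mm below this point, the level's deck 27 mm below. Axes are those of the level, they do not turn with the dial
- dial (a joint): dial angle in rad, counter-clockwise from above positive. At 0 the bar lies along the level's y axis and its white pointer line points to +y, at the raised index bar near the level's +y end: the zero mark. Starts at 0.6 to 1.3; stays where left. It tilts the vial: +1 rad moves the bubble 5 mm to -y
- vial_mid (a point): middle of the vial, midway between its two black lines, which stand 9 mm to either side along the level's y axis; 29.5 mm above the level's underside
- bubble_mid (a point): middle of the white bubble (14 mm long), which travels up to 15 mm to either side of vial_mid along the level's y axis, always to the higher end; it settles within 1 s. Centred: at vial_mid
- press_spot (a point): centre of the top of the flat grey hand-rest plate (30 x 50 mm), 33.5 mm above the underside in the middle of the level: press straight down here with closed fingertips, some 5 to 20 N; rigid
- scale: loose bench scale, 178 x 132 x 25 mm, on the board behind the level; not to be moved. Origin: centre of its underside

How it is judged:
By the outcome, as a careful person would: the job done as asked, in the order asked, and still so for the second after the job is handed in, while the arm keeps its last pose, push and grip.
It also fails if it takes over 61 s, if anything falls off the work surface, if the arm or the gripper's body presses on something with over 40 N, if the wrist force passes 120 N, or if a joint passes its speed limit or range.

### The arm

A 7-joint arm with a two-finger parallel gripper is mounted at the origin on a cart in front of the work surface, level with it; the furniture and walls round the work are solid. World frame = base frame: x ahead of the robot, y to its left, z up, the work surface at z = 0. Lengths are in m, angles in degrees, forces in N, time in s.
With the tool pointing down it reaches from about 0.4 to 0.875 m from the base axis. Payload 4.4 kg.
Tool frame: the origin (TCP) lies between the finger pads; the fingertips stand 8 mm ahead of it and the grasp point (between the pads) lies 11 mm behind it; z points along the fingers, y is the direction in which the jaws open and shut (so a half turn about z gives the same grasp; the last joint's range is limited). The gripper opens to 85 mm and grips with 20 to 120 N. Pads are 22 mm wide; open, the fingers measure 114 mm over their backs; the gripper's body (76 mm by 85 mm) begins 54 mm behind the grasp point. The pads swing forward as they close: fully open they stand 13 mm farther back than shut.
Start: joints at [62.636, 36.005, 2.206, 86.941, -1.547, 57.084, -1.146], TCP at [0.26, -0.596, 0.239] pointing down, gripper open.
Joint ranges: [-175.42, 175.42], [-21.48, 121.26], [-71.46, 75.88], [10.55, 141.38], [-63.04, 243.04], [13.31, 113.54], [-168.57, 168.57]. Speed limits (degrees/s): [147.25, 147.25, 180, 180, 180, 180, 180].

### API

Orientations are given as [roll, pitch, yaw] about the fixed x, y, z axes, in that order (R = Rz(yaw) Ry(pitch) Rx(roll)).
In Python, from bench import r, cams gives the robot as it stands.
- The arm moves only by the shell command python3 -m inch 'ROWS' [OPENING] [FORCE]. ROWS is JSON, a list that holds one entry, the list of rows, each a list of 4 numbers: the shift along the tool's x, y, z in cm, then the turn about the tool's z in degrees. A call has 1 to 5 rows; each row is the pose to reach, as a shift and turn from the pose commanded when the call began, along the tool's axes at that moment; what a row does not reach only later rows make up. A row lasts 1/12 s, in which the tool goes at most 41.7 mm and 7.16 degrees, less where a joint would pass 70% of its speed; a pose out of reach is approached as far as the arm can. A call with a gripper value outside its range is refused whole. OPENING is the closure, from 0 (fully open) to 1 (shut), set as the call begins (- or left out, the last holds). The fingers move at their own pace and stop on an object; FORCE is the grip in N (left out, the last holds). Time passes only in rows, so rows that repeat a pose let the fingers close. It gives the time, the measured TCP pose, the force and the opening at its end, in the units of the state.
- r.read_state(): the state, without advancing time (a new reading comes with each control period).
- cams.capture(name): name is "side" or "top"; returns a dict with "img" (420x560x3 uint8, red, green, blue), "vfov" (degrees; the focal length in pixels is half the picture's height over the tangent of half this angle, whatever the lens; pixels are square), "cx", "cy" (the principal point, pixels), "k1" (the pictures are not rectified: a ray, as slopes to the right and down, at radius r is drawn at 1 + k1 r^2 times it, then the intrinsics apply), "xyz" and "attitude" of the camera in the world. Camera axes: x right, y down, z forward; pixel columns grow to the right and rows downward; lengths in m; the calibration is good to about 2 mm. A picture is of the moment at which its call begins. There is no depth.
- r.finish_job(): hands the job in, once; it reports no verdict.
The state is a dict: "clock": time; "q": joint angles; "dq": joint speeds; "effort": joint torques, N m; "tcp_pos": TCP position; "orientation": TCP orientation; "wrist_force": force on the tool from outside, world axes, zero at the start; "torque": the same for the moment, N m; "opening": finger opening in m.
Only numpy, scipy, OpenCV 4.12 (cv2) and the standard library are available. Lean on these libraries where they do the work, as an engineer would, in place of code of your own. Each camera call takes 0.05 s, during which the arm holds its last target.

## Working session

There is one attempt and no reset: what is moved stays moved. The work goes in short steps, Python scripts to look and compute and a shell command to move; the robot and the scene stay as the last step left them, time stands still between calls to the robot, and variables do not carry over. Pictures are saved under pics/ and viewed, and the job is handed in when it is done.

```bash
ls; mkdir -p pics; python3 - <<'E'
from bench import r,cams
import cv2
s=r.read_state();print(s)
for n in("side","top"):
    c=cams.capture(n);print(n,{k:v for k,v in c.items() if k!="img"})
    cv2.imwrite(f"pics/{n}0.png",c["img"][:,:,::-1])
E
```

```text
pics
{'clock': 0.0, 'q': array([62.63507437, 36.05886371,  2.19942408, 86.99652673, -1.547179  ,
       57.08429876, -1.14516155]), 'dq': array([-0.02775112,  0.01659232,  0.02007788, -0.10420796, -0.07672449,
        0.03042719, -0.03794673]), 'effort': array([-9.78462231e-05, -5.63403189e+01,  1.22618482e+00, -1.93445671e+01,
        1.10363035e-02,  1.05649960e-02, -4.28250544e-06]), 'tcp_pos': array([ 0.25998229, -0.59506734,  0.23838573]), 'orientation': array([-1.79889876e+02, -5.38097318e-04,  2.35980399e+01]), 'wrist_force': array([ 0.74056951, -0.63104469, -0.08427053]), 'torque': array([ 0.03000025, -0.03438715, -0.0517233 ]), 'opening': 0.08474392663204587}
side {'vfov': 52.193620229963514, 'cx': 275.5612984833477, 'cy': 214.24793917778112, 'k1': -0.0534515918774101, 'xyz': array([ 0.58938807, -0.716886  ,  0.49112742]), 'attitude': array([-118.40128201,   -1.25903097,    1.07857359])}
top {'vfov': 49.18034590621943, 'cx': 278.0218619040076, 'cy': 213.78776384094368, 'k1': 0.028453902830002282, 'xyz': array([0.48731237, 0.0399425 , 0.94044655]), 'attitude': array([-173.398113  ,    0.60427457,  -89.94084675])}
```

View pics/side0.png

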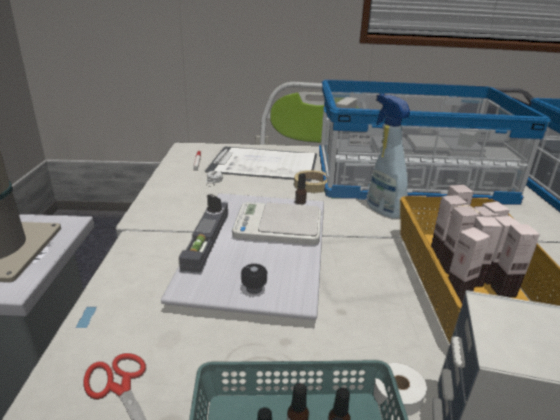

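View pics/top0.png

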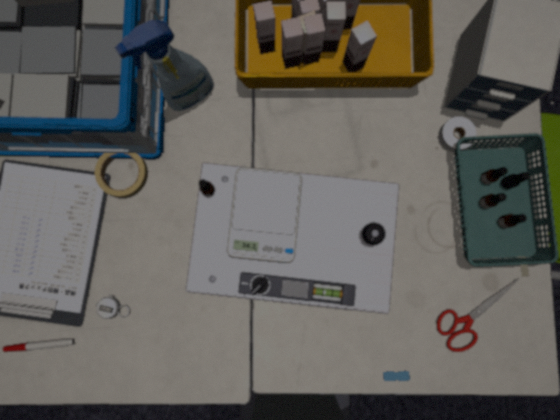

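Both views show the board, with the level near its front edge (top image around 297,289), the dial at (260,286), the foot knob at (373,234) and the scale at (265,215). Next I'll write the ray helpers and zoom in.

```bash
cat > h.py <<'E'
import numpy as np, cv2
from scipy.spatial.transform import Rotation as R
from bench import r,cams
def f(c): return 210/np.tan(np.radians(c["vfov"]/2))
def Rm(c): return R.from_euler('xyz',c["attitude"],degrees=True).as_matrix()
def K(c): return np.array([[f(c),0,c["cx"]],[0,f(c),c["cy"]],[0,0,1]])
def D(c): return np.array([c["k1"],0,0,0,0.])
def ray(c,u,v):
    p=cv2.undistortPoints(np.array([[[u,v]]],float),K(c),D(c))[0,0]
    return Rm(c)@np.array([p[0],p[1],1.])
def onz(c,u,v,z):
    d=ray(c,u,v);o=np.array(c["xyz"]);return o+d*(z-o[2])/d[2]
def tri(c1,p1,c2,p2):
    d1=ray(c1,*p1);d2=ray(c2,*p2);d1/=np.linalg.norm(d1);d2/=np.linalg.norm(d2)
    A=np.stack([d1,-d2],1);t=np.linalg.lstsq(A,c2["xyz"]-c1["xyz"],rcond=None)[0]
    a=c1["xyz"]+t[0]*d1;b=c2["xyz"]+t[1]*d2;return (a+b)/2,np.linalg.norm(a-b)
def proj(c,P):
    Rc=Rm(c);t=-Rc.T@np.array(c["xyz"])
    return cv2.projectPoints(np.array(P,float).reshape(-1,1,3),cv2.Rodrigues(Rc.T)[0],t,K(c),D(c))[0].reshape(-1,2)
def crop(c,x0,y0,w,h,s,fn):
    cv2.imwrite(fn,cv2.resize(c["img"][y0:y0+h,x0:x0+w,::-1],None,fx=s,fy=s,interpolation=cv2.INTER_CUBIC))
def st():
    s=r.read_state();print(round(s["clock"],2),np.round(s["tcp_pos"],4),np.round(s["orientation"],2),np.round(s["wrist_force"],1),np.round(s["torque"],2),round(s["opening"],4),"q",np.round(s["q"],1))
E
python3 - <<'E'
from h import *
t=cams.capture("top");crop(t,180,155,230,160,3.4,"pics/t1.png")
t=cams.capture("side");crop(t,165,170,170,150,4,"pics/s1.png")
E
```

```text
(no output)
```

View pics/t1.png

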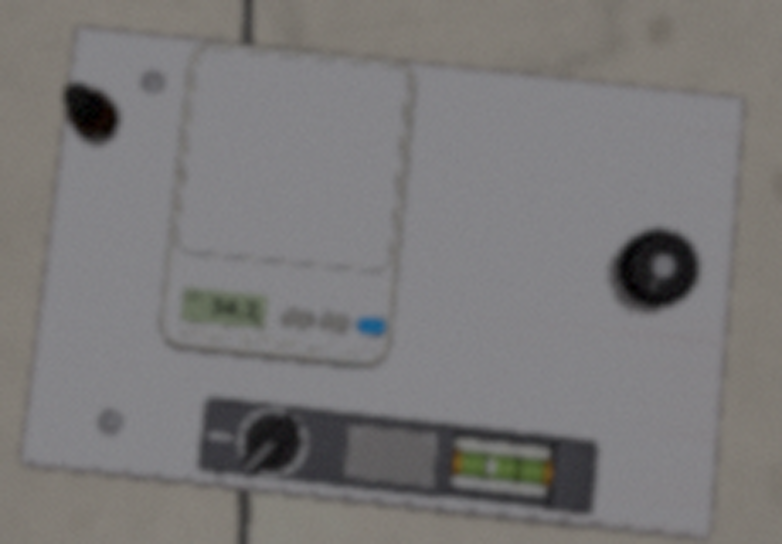

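View pics/s1.png

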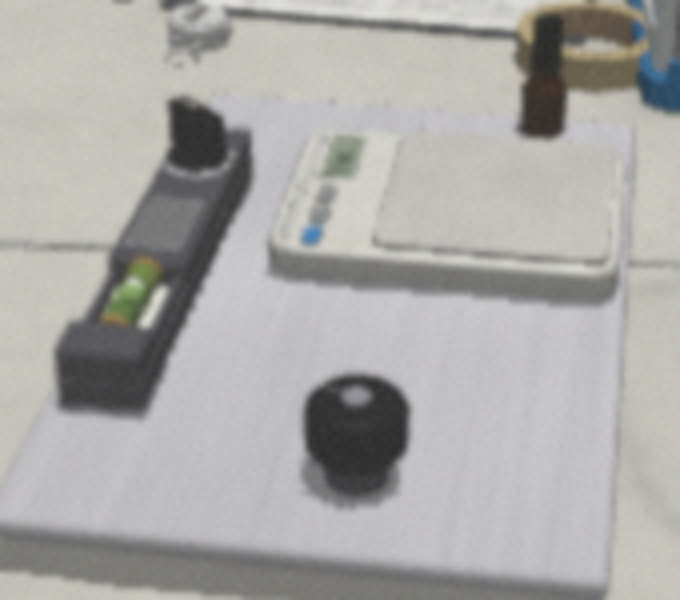

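```bash
cat > m1.py <<'E'
from h import *
c=cams.capture("top")
P=lambda x,y:(180+(x+.5)/3.4-.5,155+(y+.5)/3.4-.5)
B=[onz(c,*P(*p),.034) for p in [(77,27),(745,97),(711,537),(22,464)]]
L=[onz(c,*P(*p),.065) for p in [(205,400),(597,440),(592,512),(198,468)]]
for n,Q in(("board",B),("level",L)):
    Q=np.array(Q);print(n,np.round(Q,4).tolist(),Q.mean(0))
    print([round(float(np.linalg.norm(Q[i]-Q[(i+1)%4])),4) for i in range(4)])
    for a,b in((1,0),(2,3)): 
        d=Q[b]-Q[a];print("yaw of y axis",np.degrees(np.arctan2(-d[0],d[1])))
print("disc",onz(c,*P(273,440),.071),"index",onz(c,*P(218,436),.066),"plate",onz(c,*P(391,456),.067))
s=cams.capture("side");PS=lambda x,y:(165+(x+.5)/4-.5,170+(y+.5)/4-.5)
print("knob top spot",tri(c,P(662,265),s,PS(357,396)))
print("knob outline ctr",onz(c,*P(660,267),.074))
print("bottle",tri(c,P(75,93),s,PS(549,18)), "vialmid",onz(c,*P(503,468),.064),"bubble",onz(c,*P(492,467),.064))
for p in((443,0),(0,0)):pass
print("left end vial",onz(c,*P(455,462),.064),onz(c,*P(551,472),.064))
E
python3 m1.py
```

```text
board [[0.6961, 0.2024, 0.034], [0.6536, -0.1911, 0.034], [0.4002, -0.1643, 0.034], [0.4404, 0.2288, 0.034]] [0.54759753 0.01892448 0.034     ]
[0.3958, 0.2548, 0.3951, 0.2571]
yaw of y axis -6.167130208060314
yaw of y axis -5.831628705095914
level [[0.4771, 0.1213, 0.065], [0.4555, -0.0961, 0.065], [0.4164, -0.0926, 0.065], [0.4398, 0.1247, 0.065]] [0.44722475 0.01431767 0.065     ]
[0.2184, 0.0393, 0.2186, 0.0375]
yaw of y axis -5.678849148946959
yaw of y axis -6.1526602352281135
disc [0.45539784 0.08295892 0.071     ] index [0.45737726 0.11373084 0.066     ] plate [0.44661073 0.01788097 0.067     ]
knob top spot (array([ 0.55177338, -0.13300691,  0.0714488 ]), np.float64(0.0005830964102473664))
knob outline ctr [ 0.55076232 -0.1313425   0.074     ]
bottle (array([0.64182743, 0.18955086, 0.10748562]), np.float64(0.0017927233712872537)) vialmid [ 0.44005642 -0.04411199  0.064     ] bubble [ 0.440586   -0.03804166  0.064     ]
left end vial [ 0.44326527 -0.01761241  0.064     ] [ 0.43795084 -0.07057268  0.064     ]
```

```bash
cat >> h.py <<'E'
def togo(x,y,z,yaw,base=None):
    """shift (cm) in present tool axes, turn deg"""
    s=r.read_state();p=s["tcp_pos"];o=R.from_euler('xyz',s["orientation"],degrees=True).as_matrix()
    d=o.T@(np.array([x,y,z])-p)*100
    print("rows shift",np.round(d,2),"turn",round(-((yaw-s["orientation"][2]+180)%360-180),2))
E
python3 - <<'E'
from h import *
c=cams.capture("top");crop(c,235,265,60,45,13,"pics/t2.png");crop(c,305,275,60,40,13,"pics/t3.png")
togo(.45,-.3,.2,60);togo(.455,.083,.14,127)
E
```

```text
rows shift [ 29.23 -19.48   3.92] turn -36.41
rows shift [ 45.02 -54.38   9.93] turn -103.41
```

View pics/t2.png

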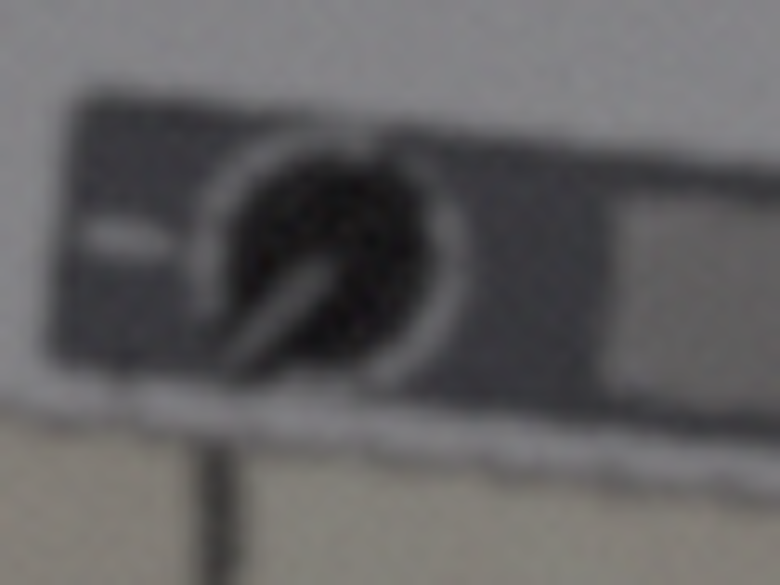

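View pics/t3.png

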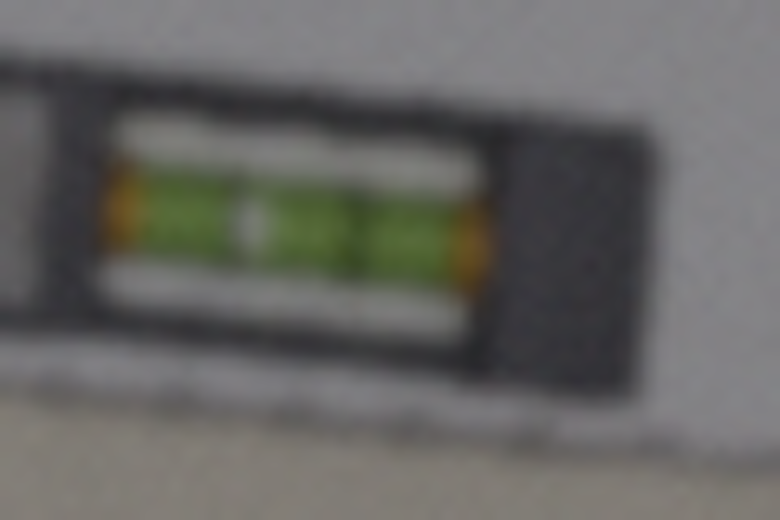

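```bash
cat > vial.py <<'E'
from h import *
import sys
# profile along vial: measure saturation along line
def prof(name,a,b,n=60,w=1.0):
    c=cams.capture(name)
    img=cv2.GaussianBlur(c["img"],(0,0),0.6).astype(np.float32)
    pts=proj(c,[a+(b-a)*t for t in np.linspace(0,1,n)]).astype(np.float32)
    return cv2.remap(img,pts[None,:,0],pts[None,:,1],cv2.INTER_LINEAR)[0]
E
python3 - <<'E'
from vial import *
c=cams.capture("top")
P=lambda x,y,x0=235,y0=265:(x0+(x+.5)/13-.5,y0+(y+.5)/13-.5)
a=onz(c,*P(325,270),.0985);b=onz(c,*P(230,365),.0985);d=b-a
print("pointer",a,b,np.linalg.norm(d),np.degrees(np.arctan2(-d[0],d[1])))
print("disc",onz(c,*P(328,262),.0726))
Q=lambda x,y:P(x,y,305,275)
l=onz(c,*Q(121,208),.064);rr=onz(c,*Q(475,242),.064);print(l,rr,np.linalg.norm(l-rr))
n=60
pr=prof("top",l,rr)
for i in range(0,60,1):print(round(np.linalg.norm(rr-l)*1000*i/59,1),pr[i].astype(int).tolist(), end=' | ' if i%4<3 else '\n')
E
```

```text
pointer [0.45416884 0.08231585 0.0985    ] [0.44109115 0.09547244 0.0985    ] 0.018550519090637412 44.82768843679283
disc [0.45428607 0.0831945  0.0726    ]
[ 0.44325008 -0.01831867  0.064     ] [ 0.43853395 -0.06940278  0.064     ] 0.05130134703432145
0.0 [93, 75, 37] | 0.9 [96, 80, 38] | 1.7 [98, 86, 41] | 2.6 [97, 91, 44]
3.5 [94, 95, 47] | 4.3 [91, 98, 49] | 5.2 [88, 100, 52] | 6.1 [86, 102, 53]
7.0 [85, 103, 54] | 7.8 [84, 103, 54] | 8.7 [83, 103, 54] | 9.6 [83, 103, 54]
10.4 [82, 102, 54] | 11.3 [82, 101, 54] | 12.2 [82, 101, 55] | 13.0 [82, 100, 57]
13.9 [83, 100, 61] | 14.8 [85, 99, 67] | 15.7 [88, 100, 74] | 16.5 [93, 102, 81]
17.4 [97, 105, 89] | 18.3 [102, 109, 93] | 19.1 [106, 114, 98] | 20.0 [105, 114, 94]
20.9 [104, 114, 90] | 21.7 [99, 112, 82] | 22.6 [94, 110, 74] | 23.5 [90, 107, 68]
24.3 [87, 106, 62] | 25.2 [85, 104, 58] | 26.1 [84, 104, 57] | 27.0 [84, 104, 56]
27.8 [84, 104, 55] | 28.7 [83, 103, 54] | 29.6 [80, 101, 52] | 30.4 [77, 98, 50]
31.3 [74, 94, 48] | 32.2 [71, 90, 45] | 33.0 [69, 87, 43] | 33.9 [67, 84, 42]
34.8 [67, 84, 43] | 35.7 [69, 86, 45] | 36.5 [72, 90, 47] | 37.4 [75, 94, 49]
38.3 [78, 97, 51] | 39.1 [80, 99, 52] | 40.0 [81, 100, 53] | 40.9 [82, 101, 53]
41.7 [82, 101, 53] | 42.6 [83, 101, 53] | 43.5 [83, 101, 52] | 44.3 [82, 99, 50]
45.2 [81, 96, 48] | 46.1 [82, 93, 45] | 47.0 [84, 89, 42] | 47.8 [86, 86, 39]
48.7 [89, 82, 37] | 49.6 [90, 78, 35] | 50.4 [90, 74, 35] | 51.3 [89, 70, 36]
```

```bash
python3 -m inch '[[[3.3,-2.2,0.4,-7],[6.6,-4.4,0.8,-14],[9.9,-6.6,1.2,-21],[13.2,-8.8,1.6,-28],[16.5,-11,2,-35]]]' 0.45 40; python3 - <<'E'
from h import *
st();togo(.45,-.3,.2,60);togo(.4543,.083,.14,134.8)
E
```

```text
clock: 0.87
tcp_pos: [0.3681, -0.4273, 0.2194]
orientation: [180.0, 0.0, 58.9]
wrist_force: [1.5, -0.7, -0.7]
opening: 0.047
0.87 [ 0.3681 -0.4273  0.2194] [1.7996e+02 1.0000e-02 5.8920e+01] [ 1.5 -0.7 -0.7] [-0.01 -0.    0.03] 0.047 q [ 51.5  30.3  -7.7 102.1   5.3  47.8  10.2]
rows shift [15.13  0.44  1.94] turn -1.08
rows shift [ 48.15 -18.96   7.92] turn -75.88
```

```bash
python3 -m inch '[[[4,-0.4,0.5,-7],[8,-0.8,1,-14],[12,-1.5,1.5,-21],[16,-2.2,2,-28],[20,-4,2.5,-35]]]'; python3 - <<'E'
from h import *
st();togo(.4543,.083,.16,134.8)
E
```

```text
clock: 1.28
tcp_pos: [0.4396, -0.2383, 0.1948]
orientation: [179.8, 0.1, 93.9]
wrist_force: [1.0, -0.3, 0.1]
opening: 0.0468
1.28 [ 0.4396 -0.2383  0.1948] [1.798e+02 6.000e-02 9.395e+01] [ 1.  -0.3  0.1] [ 0.01 -0.13  0.04] 0.0468 q [ 37.5  28.1 -17.4 113.1  12.5  40.3  16.4]
rows shift [31.96  3.67  3.46] turn -40.85
```

```bash
python3 -m inch '[[[4,0.4,0.4,-7],[8,0.8,0.8,-14],[12,1.2,1.2,-21],[16,1.6,1.6,-28],[20,2,2,-35]]]'; python3 - <<'E'
from h import *
st();togo(.4543,.083,.16,134.8)
E
```

```text
clock: 1.7
tcp_pos: [0.4446, -0.0372, 0.1748]
orientation: [180.0, 0.0, 128.9]
wrist_force: [0.8, -0.1, -0.1]
opening: 0.0467
1.7 [ 0.4446 -0.0372  0.1748] [1.7996e+02 5.0000e-02 1.2890e+02] [ 0.8 -0.1 -0.1] [-0.06 -0.04  0.01] 0.0467 q [ 20.   27.4 -26.1 121.8  20.7  35.   18.2]
rows shift [8.75 8.3  1.47] turn -5.9
```

```bash
python3 -m inch '[[[2.9,2.8,0.5,-3],[5.8,5.6,1,-5.9],[8.7,8.3,1.5,-5.9],[8.7,8.3,1.5,-5.9],[8.7,8.3,1.5,-5.9]]]'; python3 - <<'E'
from h import *
st();togo(.4543,.083,.085,134.8)
c=cams.capture("side");crop(c,165,130,120,100,6,"pics/s4.png")
c=cams.capture("top");crop(c,200,225,150,110,5,"pics/t4.png")
E
```

```text
clock: 2.12
tcp_pos: [0.4552, 0.0841, 0.1597]
orientation: [179.9, -0.0, 134.9]
wrist_force: [-0.7, -0.7, 0.4]
opening: 0.0468
2.12 [0.4552 0.0841 0.1597] [ 1.7993e+02 -2.0000e-02  1.3485e+02] [-0.7 -0.7  0.4] [-0.05 -0.   -0.02] 0.0468 q [  4.4  30.1 -25.9 120.2  22.7  34.4   7.4]
rows shift [-0.01 -0.15  7.47] turn 0.05
```

View pics/s4.png

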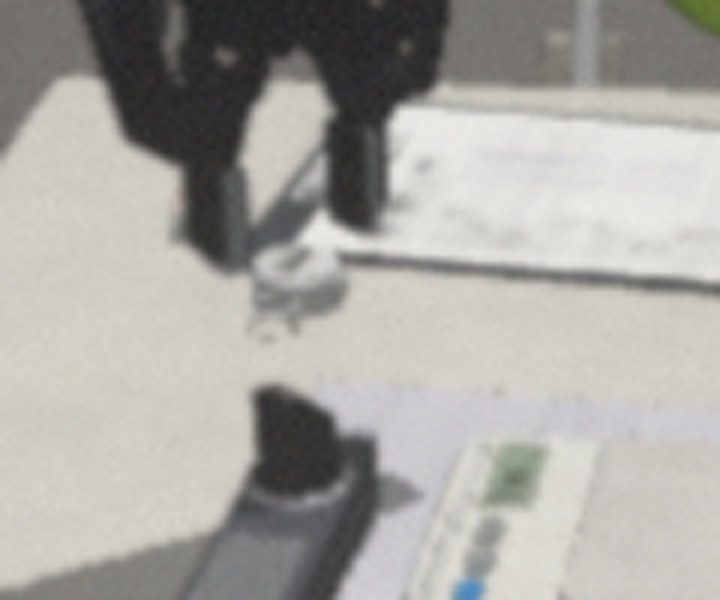

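View pics/t4.png

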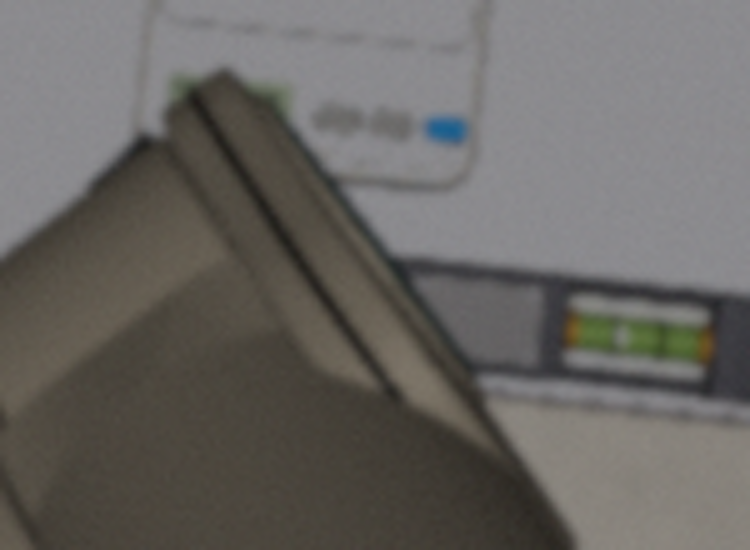

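The side view shows the fingers straddling the dial bar's line (fingers around x=285, bar at x≈300, further down). The vial stays visible in the top view. Descending now.

```bash
python3 -m inch '[[[0,-0.1,2.5,0],[0,-0.1,5,0],[0,-0.1,6.5,0],[0,-0.1,7.4,0],[0,-0.1,7.4,0]]]'; python3 - <<'E'
from h import *
st()
c=cams.capture("side");crop(c,165,130,120,100,6,"pics/s5.png")
E
```

```text
clock: 2.63
tcp_pos: [0.4536, 0.0782, 0.0843]
orientation: [-179.8, -0.1, 134.3]
wrist_force: [0.2, -1.0, -0.1]
opening: 0.047
2.63 [0.4536 0.0782 0.0843] [-1.7982e+02 -5.0000e-02  1.3433e+02] [ 0.2 -1.  -0.1] [0.02 0.03 0.02] 0.047 q [ -0.5  37.4 -18.7 123.6  29.4  23.5   1.4]
```

View pics/s5.png

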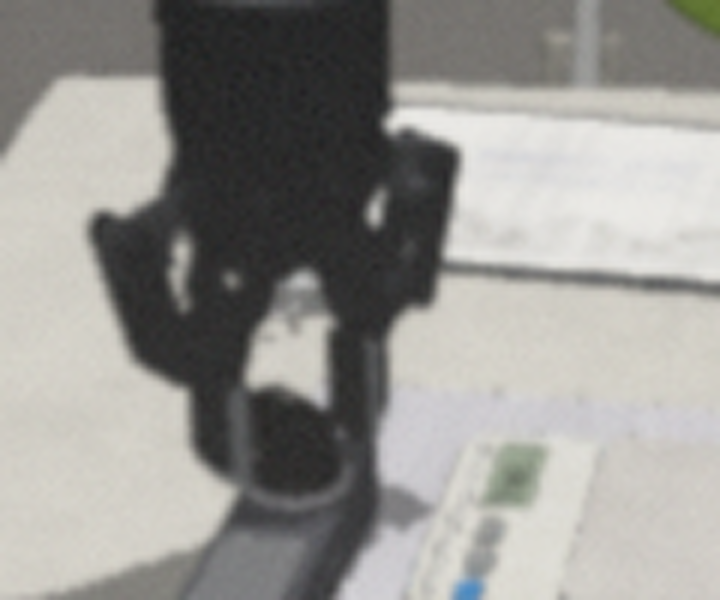

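```bash
python3 -m inch '[[[0,0,0,0],[0,0,0,0]]]'; python3 - <<'E'
from h import *
st();togo(.4543,.083,.085,134.8)
E
```

```text
clock: 2.85
tcp_pos: [0.4552, 0.0799, 0.0865]
orientation: [179.9, 0.1, 134.4]
wrist_force: [0.7, 0.0, -0.7]
opening: 0.0469
2.85 [0.4552 0.0799 0.0865] [1.7991e+02 6.0000e-02 1.3444e+02] [ 0.7  0.  -0.7] [-0.02  0.01  0.02] 0.0469 q [ -0.5  37.2 -18.9 123.5  29.4  23.5   1.4]
rows shift [0.29 0.15 0.15] turn -0.36
```

```bash
python3 -m inch '[[[0.25,0.12,0.05,-0.3],[0.25,0.12,0.05,-0.3],[0.25,0.12,0.05,-0.3]]]'; python3 - <<'E'
from h import *
st();togo(.4543,.083,.085,134.8)
E
```

```text
clock: 3.1
tcp_pos: [0.4538, 0.0831, 0.0856]
orientation: [180.0, 0.0, 134.8]
wrist_force: [0.1, 0.5, -0.3]
opening: 0.0469
3.1 [0.4538 0.0831 0.0856] [1.7995e+02 3.0000e-02 1.3482e+02] [ 0.1  0.5 -0.3] [-0.04 -0.01  0.02] 0.0469 q [ -0.9  37.3 -18.8 123.6  29.5  23.4   1.3]
rows shift [-0.04  0.03  0.06] turn 0.02
```

Centred on the dial, so I'll close on it.

```bash
python3 -m inch '[[[0,0,0,0],[0,0,0,0],[0,0,0,0],[0,0,0,0],[0,0,0,0]]]' 1 30; python3 - <<'E'
from h import *
st()
E
```

```text
clock: 3.52
tcp_pos: [0.4531, 0.0823, 0.0853]
orientation: [-179.9, 0.0, 134.8]
wrist_force: [-2.3, -1.3, 6.0]
opening: 0.0113
3.52 [0.4531 0.0823 0.0853] [-1.7993e+02  1.0000e-02  1.3478e+02] [-2.3 -1.3  6. ] [-0.11  0.31  0.04] 0.0113 q [ -0.9  37.3 -18.8 123.6  29.5  23.4   1.3]
```

```bash
python3 -m inch '[[[0,0,-0.05,5],[0,0,-0.05,10],[0,0,-0.05,15],[0,0,-0.05,20],[0,0,-0.05,25]]]'; python3 - <<'E'
from h import *
st()
c=cams.capture("side");crop(c,165,130,120,100,6,"pics/s6.png")
E
```

```text
clock: 3.93
tcp_pos: [0.4536, 0.0827, 0.0854]
orientation: [-180.0, -0.0, 109.5]
wrist_force: [0.1, -0.9, -1.1]
opening: 0.0112
3.93 [0.4536 0.0827 0.0854] [-179.99   -0.    109.54] [ 0.1 -0.9 -1.1] [ 0.   -0.06  0.08] 0.0112 q [ -5.2  36.7 -12.4 123.7  20.5  21.6 -14.9]
```

View pics/s6.png

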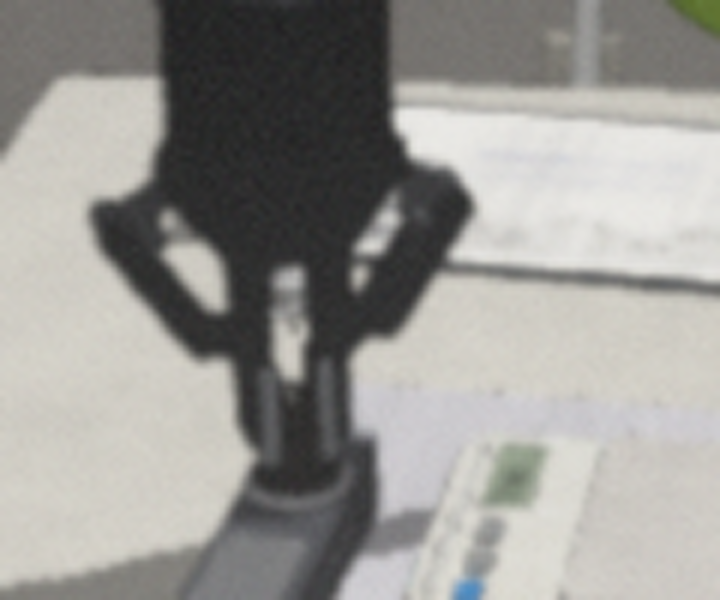

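The dial is turning cleanly in the grip and the level has stayed put. I'll turn the remaining 25.5° to yaw 84.

```bash
python3 -m inch '[[[0,0,0,6],[0,0,0,12],[0,0,0,18],[0,0,0,24],[0,0,0,25.6]]]';python3 -m inch '[[[0,0,0,0]]]'; python3 - <<'E'
from h import *
st()
c=cams.capture("top");crop(c,300,265,70,50,11,"pics/t7.png")
E
```

```text
clock: 4.4
tcp_pos: [0.454, 0.0828, 0.0854]
orientation: [180.0, 0.0, 84.1]
wrist_force: [1.0, -0.8, -3.3]
opening: 0.0114
clock: 4.48
tcp_pos: [0.454, 0.0829, 0.0854]
orientation: [180.0, 0.0, 84.3]
wrist_force: [2.0, -0.8, -4.8]
opening: 0.0116
4.48 [0.454  0.0829 0.0854] [179.96   0.    84.31] [ 2.  -0.8 -4.8] [-0.04 -0.4   0.  ] 0.0116 q [ -9.5  36.3  -6.3 123.8  10.8  20.3 -30.4]
```

View pics/t7.png

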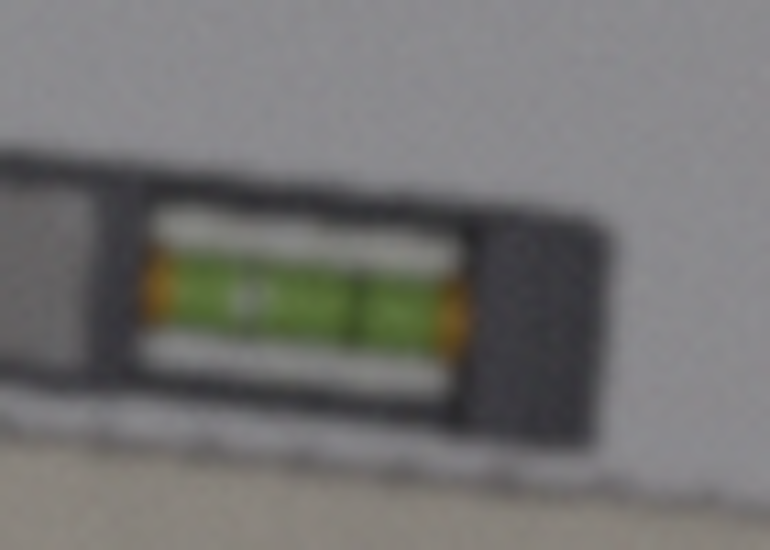

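```bash
python3 -m inch '[[[0,0,0.05,0],[0,0,0.05,0]]]';python3 -m inch '[[[0,0,0,0],[0,0,0,0],[0,0,0,0]]]' 0.5; python3 -m inch '[[[0,0,-2,0],[0,0,-5,0],[-4,0,-8,0],[-8,0,-9,0],[-12,0,-9,0]]]'; python3 - <<'E'
from h import *
st()
c=cams.capture("top");crop(c,225,260,145,60,5.5,"pics/t8.png")
c=cams.capture("side");crop(c,165,170,100,110,5.4,"pics/s8.png")
E
```

```text
clock: 4.7
tcp_pos: [0.454, 0.0829, 0.0853]
orientation: [180.0, -0.0, 84.3]
wrist_force: [1.9, -1.1, 0.3]
opening: 0.0111
clock: 4.95
tcp_pos: [0.4532, 0.0829, 0.0851]
orientation: [-180.0, -0.0, 84.2]
wrist_force: [0.2, -0.0, 0.2]
opening: 0.0424
clock: 5.37
tcp_pos: [0.4434, -0.0312, 0.1773]
orientation: [179.7, -0.0, 84.4]
wrist_force: [1.7, -0.6, 0.8]
opening: 0.0425
5.37 [ 0.4434 -0.0312  0.1773] [ 1.797e+02 -4.000e-02  8.444e+01] [ 1.7 -0.6  0.8] [-0.06 -0.07  0.04] 0.0425 q [  8.5  25.4 -11.1 122.3   8.8  32.7 -14.5]
```

View pics/t8.png

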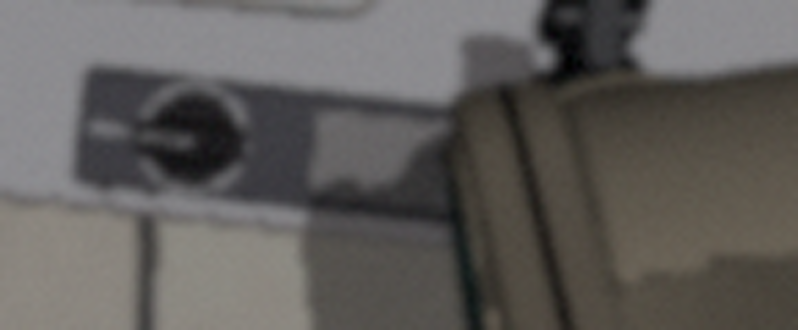

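View pics/s8.png

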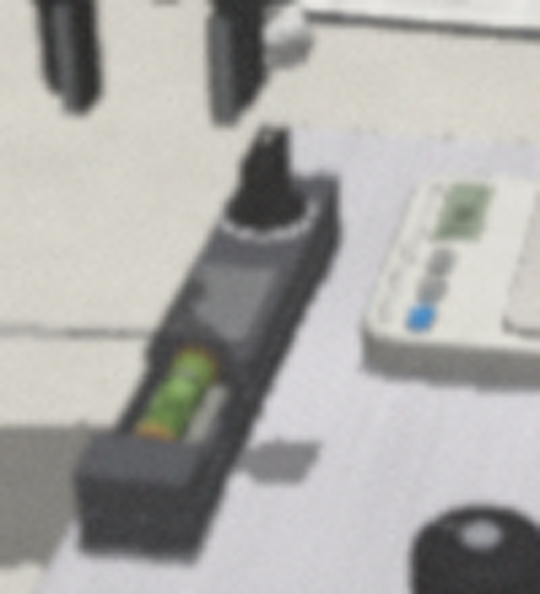

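```bash
python3 - <<'E'
from h import *
togo(.5515,-.132,.14,150)
E
python3 -m inch '[[[-2,-1.6,0,-7],[-4,-4,0.5,-14],[-6,-6.5,1,-21],[-8,-9,1.5,-28],[-9.5,-11,2,-35]]]' 0; python3 - <<'E'
from h import *
st();togo(.5515,-.132,.14,150)
E
```

```text
rows shift [-7.98 12.06  3.59] turn -66.49
clock: 5.88
tcp_pos: [0.3202, -0.115, 0.1545]
orientation: [-179.9, -0.1, 119.5]
wrist_force: [-1.0, -0.8, 0.4]
opening: 0.085
5.88 [ 0.3202 -0.115   0.1545] [-1.7990e+02 -7.0000e-02  1.1953e+02] [-1.  -0.8  0.4] [-0.05  0.04 -0.  ] 0.085 q [ 30.1  22.6 -20.  137.6  20.3  22.4  22.1]
rows shift [-12.88  19.29   1.4 ] turn -30.47
```

I got the tool-y sign wrong there. The arm went clear in front of the board and touched nothing, so I'll correct from here, and the clear view lets me look at the level.

```bash
python3 - <<'E'
from h import *
c=cams.capture("top");crop(c,225,255,145,65,5.5,"pics/t9.png");crop(c,235,265,60,45,13,"pics/t9b.png")
E
python3 -m inch '[[[-2.2,3.2,0,-6],[-4.4,6.4,0,-12],[-6.6,9.6,0,-18],[-8.8,12.8,0.4,-24],[-11,16,0.8,-30]]]'; python3 - <<'E'
from h import *
st();togo(.5515,-.132,.12,150)
E
```

```text
clock: 6.35
tcp_pos: [0.5181, -0.1322, 0.1469]
orientation: [180.0, 0.0, 149.5]
wrist_force: [0.5, 0.3, -0.9]
opening: 0.0852
6.35 [ 0.5181 -0.1322  0.1469] [1.7999e+02 1.0000e-02 1.4945e+02] [ 0.5  0.3 -0.9] [-0.04 -0.05  0.05] 0.0852 q [ 30.5  36.5 -29.1 110.   26.6  40.2  44.9]
rows shift [-2.86  1.71  2.69] turn -0.55
```

View pics/t9.png

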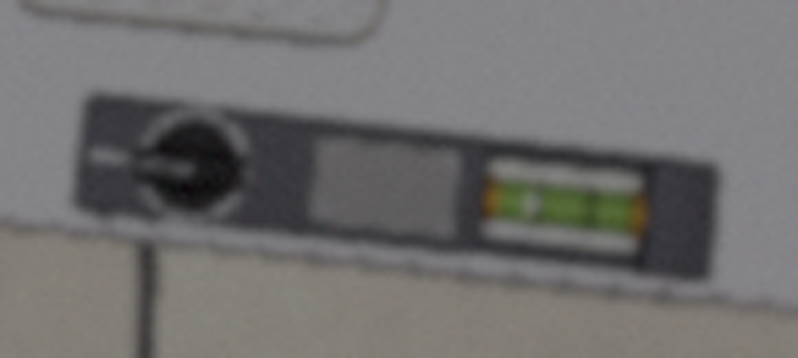

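View pics/t9b.png

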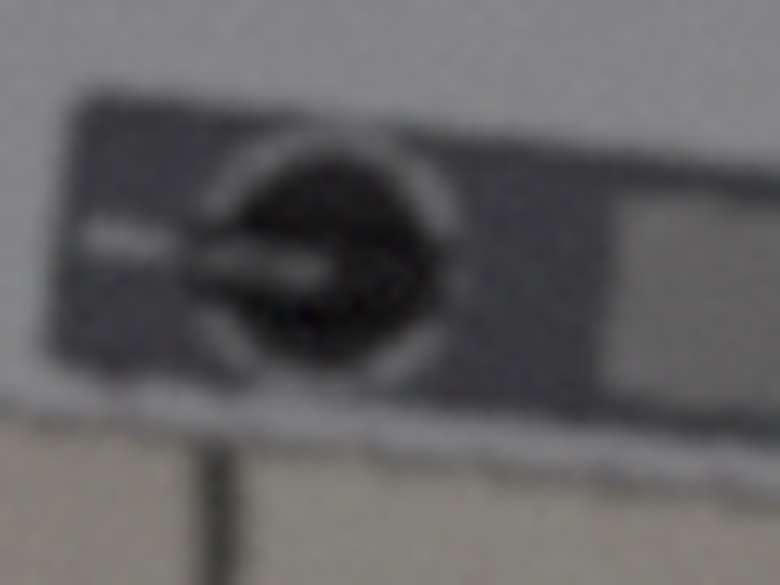

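The pointer line lies along the index bar ((195,262) to (325,270), parallel to the level) and the level has not moved. Next I'll measure the bubble.

```bash
cat >> vial.py <<'E'
def bubble(save=None):
    # vial ends at level frame; vial axis on top image
    l=np.array([.44325,-.01832,.064]);rr=np.array([.43853,-.06940,.064])
    pr=prof("top",l,rr,103)
    x=np.arange(103)*np.linalg.norm(rr-l)*1000/102
    white=pr[:,2]/pr[:,1]   # blue/green
    m=np.clip(white-0.57,0,None);dark=pr.sum(1)
    for i in range(4,100,4):print(round(x[i],1),round(float(white[i]),2),int(dark[i]),end=" | ")
    print("\nbubble centroid",(x*m)[8:-8].sum()/m[8:-8].sum(),"edges",x[8:-8][m[8:-8]>0.08][[0,-1]] if (m[8:-8]>0.08).any() else None)
E
python3 -c "
from vial import *
bubble()
c=cams.capture('top');crop(c,315,270,50,40,15,'pics/t10.png')"
```

```text
2.0 0.49 256 | 4.0 0.51 263 | 6.0 0.53 264 | 8.0 0.56 274 | 10.1 0.66 302 | 12.1 0.77 333 | 14.1 0.85 340 | 16.1 0.81 308 | 18.1 0.68 272 | 20.1 0.57 260 | 22.1 0.54 260 | 24.1 0.53 265 | 26.2 0.54 267 | 28.2 0.53 262 | 30.2 0.53 249 | 32.2 0.52 224 | 34.2 0.52 208 | 36.2 0.52 226 | 38.2 0.53 249 | 40.2 0.54 260 | 42.2 0.53 258 | 44.3 0.52 251 | 46.3 0.49 238 | 48.3 0.45 224 | 
bubble centroid 14.243517612794676 edges [10.05835492 18.10503885]
```

View pics/t10.png

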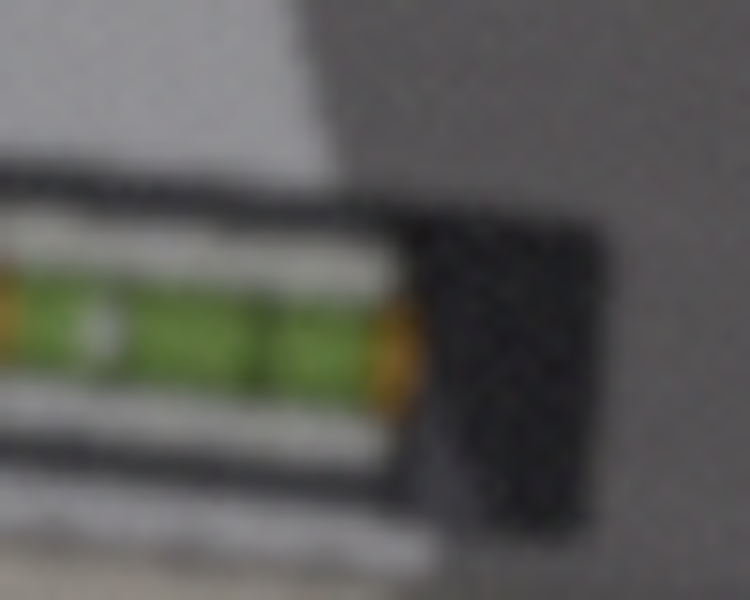

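Bubble is about 11 mm to +y of the middle (25.2), so the knob needs about 2.7 rad ≈ 154° clockwise. Moving down onto it.

```bash
python3 -m inch '[[[-1.4,0.9,0,0],[-2.8,1.7,1,0],[-2.8,1.7,2.7,0],[-2.8,1.7,2.7,0],[-2.8,1.7,2.7,0]]]'; python3 -m inch '[[[0,0,0,0],[0,0,0,0]]]';python3 - <<'E'
from h import *
st();togo(.5515,-.1325,.0535,150)
E
```

```text
clock: 6.87
tcp_pos: [0.5475, -0.1316, 0.119]
orientation: [-179.9, -0.2, 149.2]
wrist_force: [0.2, -0.0, 0.4]
opening: 0.0853
clock: 7.03
tcp_pos: [0.5489, -0.1322, 0.1206]
orientation: [180.0, 0.0, 149.2]
wrist_force: [1.1, 0.7, -0.0]
opening: 0.0856
7.03 [ 0.5489 -0.1322  0.1206] [1.8000e+02 3.0000e-02 1.4919e+02] [ 1.1  0.7 -0. ] [-0.02 -0.02  0.04] 0.0856 q [ 28.2  40.5 -27.5 106.5  28.   39.8  43.6]
rows shift [-0.24  0.11  6.71] turn -0.81
```

```bash
python3 -m inch '[[[-0.25,0.1,2,0],[-0.25,0.1,4,0],[-0.25,0.1,5.5,0],[-0.25,0.1,6.6,0],[-0.25,0.1,6.6,0]]]';python3 -m inch '[[[0,0,0,0],[0,0,0,0]]]'; python3 - <<'E'
from h import *
st();togo(.5515,-.1325,.0535,150)
c=cams.capture("side");crop(c,165,170,170,150,4,"pics/s11.png")
E
```

```text
clock: 7.45
tcp_pos: [0.5504, -0.1327, 0.0525]
orientation: [-179.9, -0.1, 149.2]
wrist_force: [0.2, 0.3, 0.3]
opening: 0.0853
clock: 7.62
tcp_pos: [0.5524, -0.1327, 0.0549]
orientation: [180.0, 0.1, 149.2]
wrist_force: [-0.5, -0.1, 1.3]
opening: 0.0852
7.62 [ 0.5524 -0.1327  0.0549] [1.7996e+02 9.0000e-02 1.4919e+02] [-0.5 -0.1  1.3] [ 0.01 -0.   -0.01] 0.0852 q [ 25.5  46.2 -23.3 107.8  32.1  32.5  40.2]
rows shift [ 0.09 -0.03  0.14] turn -0.81
```

View pics/s11.png

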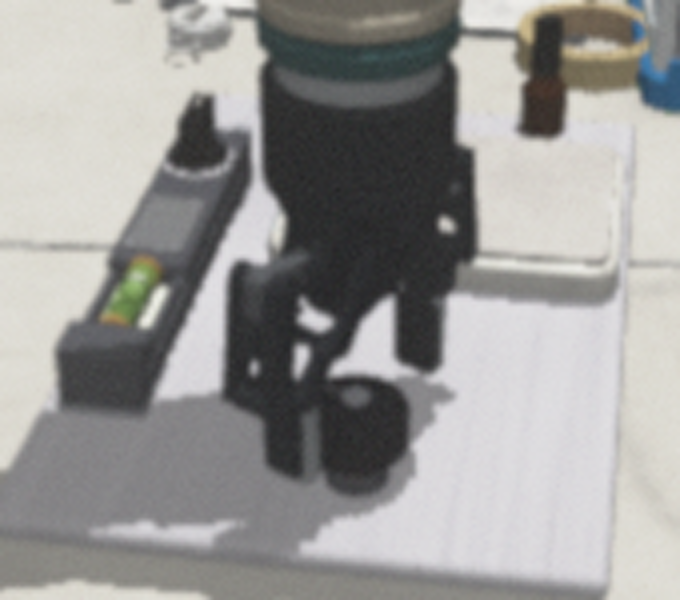

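The fingers straddle the knob: tips at (290,475) and (418,365), midpoint on the knob at (357,430). Closing.

```bash
python3 -m inch '[[[0,0,0.1,0],[0,0,0.1,0],[0,0,0.1,0],[0,0,0.1,0],[0,0,0.1,0]]]' 1 70; python3 - <<'E'
from h import *
st()
E
python3 -m inch '[[[0,0,0,5],[0,0,-0.05,11],[0,0,-0.05,17],[0,0,-0.1,23],[0,0,-0.1,29]]]'; python3 - <<'E'
from vial import *
st();bubble()
E
```

```text
clock: 8.08
tcp_pos: [0.5508, -0.1346, 0.0538]
orientation: [-179.8, 0.0, 149.1]
wrist_force: [-3.5, -2.9, 9.2]
opening: 0.0397
8.08 [ 0.5508 -0.1346  0.0538] [-1.7980e+02  1.0000e-02  1.4914e+02] [-3.5 -2.9  9.2] [-0.49  0.71  0.08] 0.0397 q [ 25.5  46.2 -23.2 107.8  32.2  32.6  40.1]
clock: 8.5
tcp_pos: [0.5509, -0.1343, 0.0548]
orientation: [-179.9, 0.1, 119.9]
wrist_force: [-1.8, -2.7, 10.0]
opening: 0.0395
8.5 [ 0.5509 -0.1343  0.0548] [-1.7986e+02  7.0000e-02  1.1987e+02] [-1.8 -2.7 10. ] [-0.71  1.13  0.14] 0.0395 q [ 20.8  45.1 -15.7 108.   22.8  30.1  19.5]
2.0 0.49 260 | 4.0 0.52 268 | 6.0 0.54 272 | 8.0 0.55 273 | 10.1 0.59 284 | 12.1 0.7 308 | 14.1 0.81 324 | 16.1 0.82 315 | 18.1 0.71 292 | 20.1 0.59 275 | 22.1 0.54 268 | 24.1 0.53 265 | 26.2 0.53 265 | 28.2 0.52 260 | 30.2 0.53 248 | 32.2 0.52 225 | 34.2 0.53 217 | 36.2 0.53 231 | 38.2 0.53 252 | 40.2 0.53 261 | 42.2 0.53 261 | 44.3 0.51 254 | 46.3 0.49 246 | 48.3 0.45 237 | 
bubble centroid 15.106078773144214 edges [11.56710816 18.6079566 ]
```

```bash
python3 -m inch '[[[0,0,-0.03,6],[0,0,-0.06,12],[0,0,-0.08,18],[0,0,-0.1,24],[0,0,-0.12,30]]]';python3 -m inch '[[[0,0,-0.03,6],[0,0,-0.06,12],[0,0,-0.08,18],[0,0,-0.1,24],[0,0,-0.12,30]]]'; python3 - <<'E'
from vial import *
st();bubble()
E
```

```text
clock: 8.97
tcp_pos: [0.5511, -0.134, 0.0558]
orientation: [-179.9, 0.1, 89.9]
wrist_force: [0.6, -2.9, 5.6]
opening: 0.0396
clock: 9.38
tcp_pos: [0.5514, -0.1337, 0.0568]
orientation: [-180.0, 0.1, 59.9]
wrist_force: [2.2, -2.7, 4.7]
opening: 0.0397
9.38 [ 0.5514 -0.1337  0.0568] [-1.7999e+02  6.0000e-02  5.9870e+01] [ 2.2 -2.7  4.7] [0.16 1.19 0.05] 0.0397 q [ 11.2  44.2  -0.6 108.2   1.1  27.7 -20.4]
2.0 0.49 262 | 4.0 0.51 270 | 6.0 0.53 273 | 8.0 0.54 273 | 10.1 0.54 272 | 12.1 0.55 269 | 14.1 0.63 276 | 16.1 0.77 303 | 18.1 0.88 346 | 20.1 0.87 364 | 22.1 0.76 335 | 24.1 0.63 297 | 26.2 0.55 275 | 28.2 0.53 267 | 30.2 0.52 252 | 32.2 0.52 227 | 34.2 0.52 217 | 36.2 0.52 237 | 38.2 0.53 259 | 40.2 0.53 267 | 42.2 0.53 264 | 44.3 0.51 251 | 46.3 0.48 226 | 48.3 0.46 190 | 
bubble centroid 19.057577967686886 edges [14.58461463 23.63713406]
```

```bash
python3 -m inch '[[[0,0,-0.03,6],[0,0,-0.06,12],[0,0,-0.08,18],[0,0,-0.1,24],[0,0,-0.12,30]]]';python3 -m inch '[[[0,0,-0.03,6],[0,0,-0.06,12],[0,0,-0.08,18],[0,0,-0.1,23],[0,0,-0.1,23]]]';python3 -m inch '[[[0,0,0,0],[0,0,0,0],[0,0,0,0],[0,0,0,0],[0,0,0,0]]]';python3 -m inch '[[[0,0,0,0],[0,0,0,0],[0,0,0,0],[0,0,0,0],[0,0,0,0]]]'; python3 - <<'E'
from vial import *
st();bubble()
c=cams.capture('top');crop(c,305,265,60,45,13,'pics/t12.png')
E
```

```text
clock: 9.85
tcp_pos: [0.5518, -0.1336, 0.0579]
orientation: [180.0, -0.0, 30.0]
wrist_force: [0.7, -4.8, 1.8]
opening: 0.0398
clock: 10.27
tcp_pos: [0.5521, -0.1337, 0.0587]
orientation: [179.9, -0.0, 7.0]
wrist_force: [1.0, -4.5, 0.2]
opening: 0.0396
clock: 10.68
tcp_pos: [0.552, -0.1336, 0.0586]
orientation: [180.0, -0.1, 7.3]
wrist_force: [1.3, -4.6, 0.7]
opening: 0.0398
clock: 11.1
tcp_pos: [0.5521, -0.1336, 0.0587]
orientation: [180.0, -0.1, 7.3]
wrist_force: [1.9, -4.6, 1.2]
opening: 0.0397
11.1 [ 0.5521 -0.1336  0.0587] [ 1.7996e+02 -6.0000e-02  7.2900e+00] [ 1.9 -4.6  1.2] [0.6  0.04 0.  ] 0.0397 q [  2.8  44.8  12.5 108.4 -18.5  28.7 -54.6]
2.0 0.5 270 | 4.0 0.52 277 | 6.0 0.53 278 | 8.0 0.53 277 | 10.1 0.53 274 | 12.1 0.52 259 | 14.1 0.52 235 | 16.1 0.52 225 | 18.1 0.57 243 | 20.1 0.65 269 | 22.1 0.75 282 | 24.1 0.77 284 | 26.2 0.68 277 | 28.2 0.59 266 | 30.2 0.53 249 | 32.2 0.52 229 | 34.2 0.52 228 | 36.2 0.53 252 | 38.2 0.53 268 | 40.2 0.53 271 | 42.2 0.52 268 | 44.3 0.51 256 | 46.3 0.47 227 | 48.3 0.45 190 | 
bubble centroid 23.419779735394613 edges [20.11670984 26.65464053]
```

View pics/t12.png

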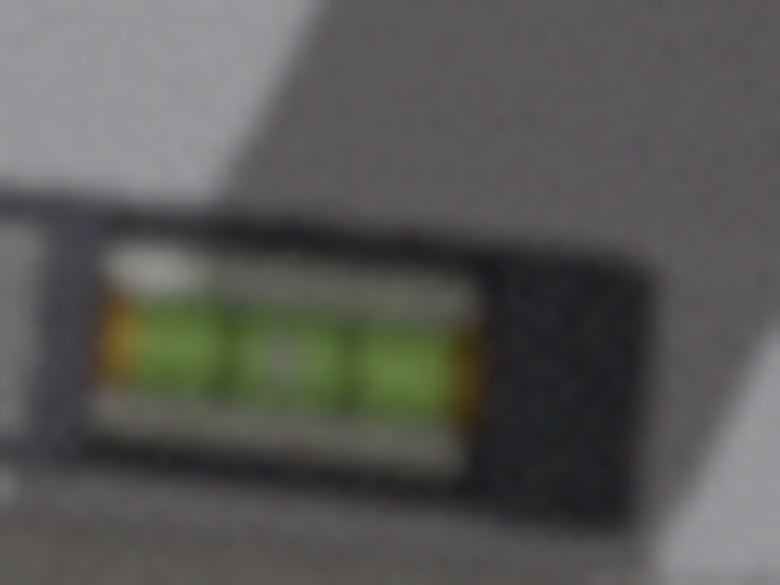

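Lines at columns 230 and 350 (mid 290), bubble at 282, so about 1.3 mm remains, which is ~18° more.

```bash
python3 -m inch '[[[0,0,-0.02,6],[0,0,-0.04,12],[0,0,-0.05,18],[0,0,-0.05,18],[0,0,-0.05,18]]]';python3 -m inch '[[[0,0,0,0],[0,0,0,0],[0,0,0,0],[0,0,0,0],[0,0,0,0]]]' 0;python3 -m inch '[[[0,0,0,0],[0,0,0,0],[0,0,0,0],[0,0,0,0],[0,0,0,0]]]'; python3 - <<'E'
from vial import *
st();bubble()
c=cams.capture('top');crop(c,305,265,60,45,13,'pics/t13.png')
E
```

```text
clock: 11.62
tcp_pos: [0.5522, -0.1338, 0.0592]
orientation: [179.9, -0.1, -10.7]
wrist_force: [-0.2, -5.5, 1.7]
opening: 0.0398
clock: 12.03
tcp_pos: [0.5516, -0.1322, 0.0589]
orientation: [-180.0, 0.0, -10.7]
wrist_force: [0.1, 0.5, 0.5]
opening: 0.0856
clock: 12.45
tcp_pos: [0.5517, -0.1327, 0.059]
orientation: [-180.0, -0.0, -10.8]
wrist_force: [0.0, -1.8, 0.3]
opening: 0.0856
12.45 [ 0.5517 -0.1327  0.059 ] [-180.    -0.   -10.8] [ 0.  -1.8  0.3] [ 0.03 -0.02 -0.02] 0.0856 q [ -0.2  45.4  17.2 108.5 -25.   29.8 -66.7]
2.0 0.51 228 | 4.0 0.53 264 | 6.0 0.53 279 | 8.0 0.54 283 | 10.1 0.54 277 | 12.1 0.53 261 | 14.1 0.53 240 | 16.1 0.52 231 | 18.1 0.54 246 | 20.1 0.59 269 | 22.1 0.7 283 | 24.1 0.78 290 | 26.2 0.76 287 | 28.2 0.66 273 | 30.2 0.56 249 | 32.2 0.51 225 | 34.2 0.51 228 | 36.2 0.53 255 | 38.2 0.53 271 | 40.2 0.54 277 | 42.2 0.54 275 | 44.3 0.51 260 | 46.3 0.49 232 | 48.3 0.46 194 | 
bubble centroid 24.81168762504468 edges [21.62546307 28.16339377]
```

View pics/t13.png

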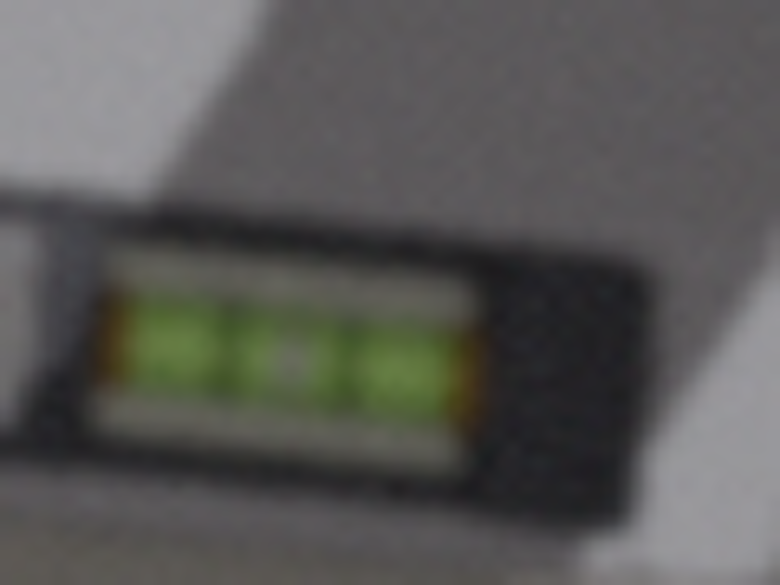

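Lines at 232 and 350, bubble at 291: centred with the grip released. I'll retract and check again unshadowed.

```bash
python3 -m inch '[[[0,0,-3,0],[0,0,-6,-7],[0,0,-9,-14],[-1,0,-9,-21],[-2,0,-9,-28]]]';python3 -m inch '[[[0,0,0,-7],[0,0,0,-14],[0,0,0,-21],[0,0,0,-28],[0,0,0,-35]]]' 1 40; python3 - <<'E'
from vial import *
st();bubble();togo(.447,.0143,.12,84)
c=cams.capture('top');crop(c,235,255,130,65,6,'pics/t14.png');crop(c,305,265,60,45,13,'pics/t14b.png')
E
```

```text
clock: 12.97
tcp_pos: [0.5336, -0.1294, 0.1511]
orientation: [179.8, -0.2, 17.6]
wrist_force: [-0.8, -0.7, -1.1]
opening: 0.0859
clock: 13.38
tcp_pos: [0.5319, -0.1291, 0.149]
orientation: [180.0, 0.0, 52.5]
wrist_force: [-0.7, 0.0, -0.9]
opening: 0.0257
13.38 [ 0.5319 -0.1291  0.149 ] [179.99   0.    52.53] [-0.7  0.  -0.9] [ 0.02  0.03 -0.05] 0.0257 q [  8.2  34.6   3.8 108.6  -3.6  36.8 -23.3]
2.0 0.51 262 | 4.0 0.52 269 | 6.0 0.54 274 | 8.0 0.54 274 | 10.1 0.54 270 | 12.1 0.53 252 | 14.1 0.52 230 | 16.1 0.54 227 | 18.1 0.58 254 | 20.1 0.67 299 | 22.1 0.79 347 | 24.1 0.87 376 | 26.2 0.86 366 | 28.2 0.75 319 | 30.2 0.62 263 | 32.2 0.52 222 | 34.2 0.52 222 | 36.2 0.53 248 | 38.2 0.53 261 | 40.2 0.53 264 | 42.2 0.53 262 | 44.3 0.51 248 | 46.3 0.48 223 | 48.3 0.46 185 | 
bubble centroid 24.71593659680133 edges [20.11670984 29.16922926]
rows shift [  6.3  -15.44   2.91] turn -31.19
```

View pics/t14.png

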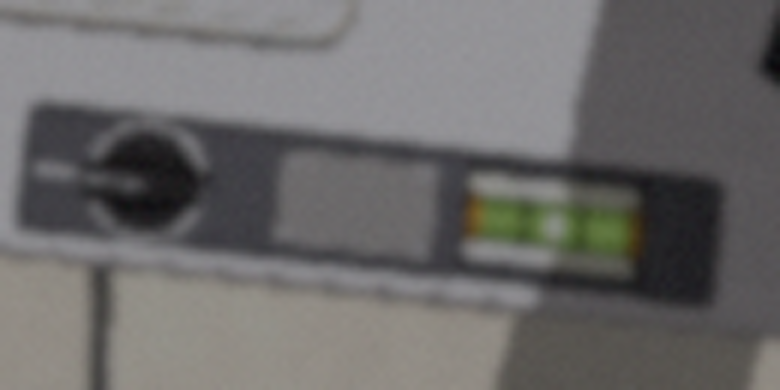

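View pics/t14b.png

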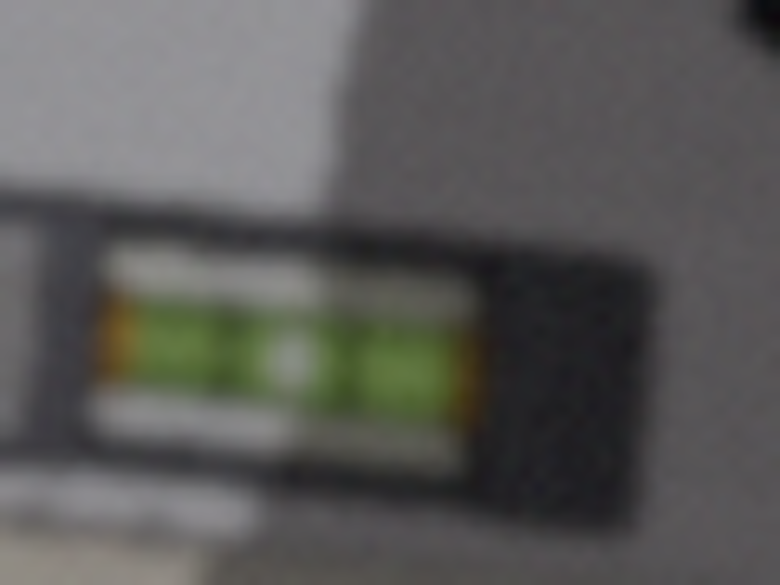

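Bubble centred (290 between lines at about 230 and 350), the dial pointer is at the index, and the level hasn't moved. The hand-rest plate centre is at (356,204) in the crop.

```bash
python3 - <<'E'
from h import *
c=cams.capture('top')
p=onz(c,235+356.5/6-.5,255+204.5/6-.5,.0695);print(p)
togo(p[0],p[1],.12,84)
s=cams.capture("side");print(proj(s,p))
crop(s,165,170,100,110,5.4,"pics/s14.png")
E
python3 -m inch '[[[1.2,-3,0,-7],[2.4,-6,0,-14],[3.6,-9,0,-21],[4.8,-12,1,-28],[5.8,-14.5,2,-31]]]';python3 - <<'E'
from h import *
st();togo(.4468,.0155,.12,84)
E
```

```text
[0.44705987 0.0193106  0.0695    ]
rows shift [  6.48 -15.83   2.9 ] turn -32.0
[[206.1349276  222.78398017]]
clock: 14.0
tcp_pos: [0.4522, 0.0075, 0.1292]
orientation: [179.9, -0.0, 83.4]
wrist_force: [0.4, 0.7, -1.0]
opening: -0.0001
14.0 [0.4522 0.0075 0.1292] [ 1.7994e+02 -5.0000e-02  8.3370e+01] [ 0.4  0.7 -1. ] [-0.03  0.03 -0.04] -0.0001 q [ -1.9  30.9  -3.6 123.6   4.2  25.6 -15.5]
rows shift [ 0.73 -0.63  0.92] turn -0.63
```

View pics/s14.png

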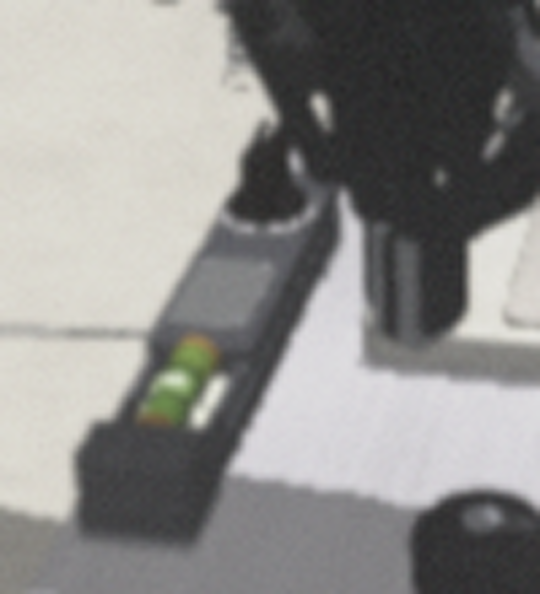

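```bash
python3 -m inch '[[[0.5,-0.55,0.9,-0.5],[0.9,-0.6,2,-0.6],[0.9,-0.6,3,-0.6],[0.9,-0.6,3.5,-0.6],[0.9,-0.6,3.5,-0.6]]]';python3 -m inch '[[[0,0,0,0],[0,0,0,0]]]';python3 - <<'E'
from h import *
st();togo(.447,.0175,.0785,84)
c=cams.capture('top');crop(c,235,245,130,75,6,'pics/t15.png')
s=cams.capture("side");crop(s,165,150,100,110,5.4,"pics/s15.png")
E
```

```text
clock: 14.42
tcp_pos: [0.4476, 0.0153, 0.0931]
orientation: [-179.9, 0.0, 83.7]
wrist_force: [0.4, 0.2, 0.2]
opening: 0.0
clock: 14.58
tcp_pos: [0.4485, 0.0151, 0.0943]
orientation: [180.0, 0.0, 83.7]
wrist_force: [0.9, -0.6, -0.4]
opening: -0.0
14.58 [0.4485 0.0151 0.0943] [1.7996e+02 1.0000e-02 8.3720e+01] [ 0.9 -0.6 -0.4] [-0.03 -0.03  0.04] -0.0 q [ -3.6  34.7  -2.8 125.5   4.8  19.9 -16.7]
rows shift [ 0.22 -0.18  1.58] turn -0.28
```

View pics/t15.png

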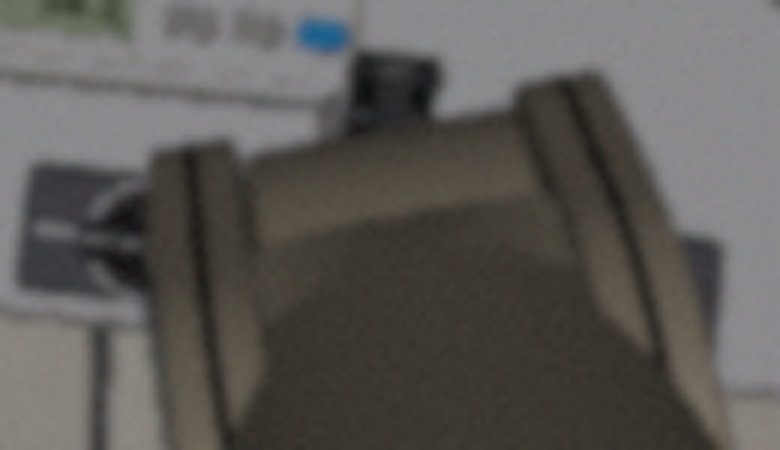

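View pics/s15.png

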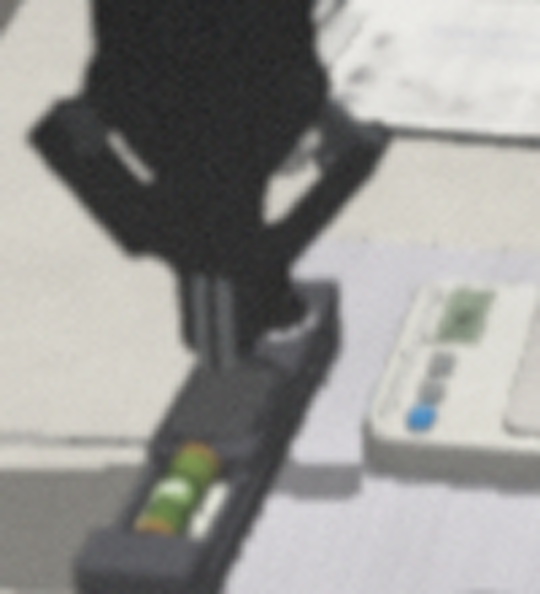

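The side view shows the shut fingertips above the plate and the bubble mid-vial. I'll descend in small steps.

```bash
python3 -m inch '[[[0.1,-0.1,0.5,0],[0.2,-0.15,1,0],[0.2,-0.15,1.3,0],[0.2,-0.15,1.4,0],[0.2,-0.15,1.4,0]]]';python3 -m inch '[[[0,0,0.05,0],[0,0,0.1,0],[0,0,0.1,0]]]';python3 - <<'E'
from h import *
st();togo(.447,.0175,.0775,84)
E
```

```text
clock: 15.1
tcp_pos: [0.4465, 0.0175, 0.0795]
orientation: [-179.9, 0.0, 83.8]
wrist_force: [0.3, -0.7, -0.5]
opening: -0.0002
clock: 15.35
tcp_pos: [0.4469, 0.0175, 0.0789]
orientation: [180.0, -0.0, 83.8]
wrist_force: [-0.3, 1.0, 0.7]
opening: 0.0004
15.35 [0.4469 0.0175 0.0789] [179.99  -0.    83.79] [-0.3  1.   0.7] [0.01 0.01 0.03] 0.0004 q [ -4.1  36.5  -2.5 126.1   5.   17.5 -17.1]
rows shift [0.   0.01 0.14] turn -0.21
```

```bash
python3 -m inch '[[[0,0,0.05,0],[0,0,0.1,0],[0,0,0.1,0]]]';python3 -m inch '[[[0,0,0.05,0],[0,0,0.05,0],[0,0,0.05,0]]]'; python3 -m inch '[[[0,0,0.05,0],[0,0,0.05,0],[0,0,0.05,0]]]'
```

```text
clock: 15.6
tcp_pos: [0.4469, 0.0175, 0.0779]
orientation: [180.0, 0.0, 83.8]
wrist_force: [0.4, 0.4, -0.2]
opening: 0.0002
clock: 15.85
tcp_pos: [0.4469, 0.0175, 0.0776]
orientation: [180.0, -0.0, 83.8]
wrist_force: [-0.9, -0.5, 2.8]
opening: 0.0001
clock: 16.1
tcp_pos: [0.4469, 0.0175, 0.0775]
orientation: [180.0, 0.0, 83.8]
wrist_force: [-1.5, 0.5, 9.5]
opening: 0.0002
```

```bash
python3 -m inch '[[[0,0,0.02,0],[0,0,0.02,0],[0,0,0.02,0],[0,0,0.02,0],[0,0,0.02,0]]]';python3 -m inch '[[[0,0,0,0],[0,0,0,0],[0,0,0,0],[0,0,0,0],[0,0,0,0]]]';python3 -m inch '[[[0,0,0,0],[0,0,0,0],[0,0,0,0],[0,0,0,0],[0,0,0,0]]]'; python3 - <<'E'
from h import *
st()
s=cams.capture("side");crop(s,175,205,60,60,10,"pics/s16.png");crop(s,165,150,100,110,5.4,"pics/s16b.png")
c=cams.capture('top');crop(c,235,245,130,75,6,'pics/t16.png')
E
```

```text
clock: 16.52
tcp_pos: [0.4469, 0.0175, 0.0775]
orientation: [180.0, -0.0, 83.8]
wrist_force: [-0.7, -0.7, 11.5]
opening: -0.0002
clock: 16.93
tcp_pos: [0.4469, 0.0175, 0.0775]
orientation: [180.0, -0.0, 83.8]
wrist_force: [-0.6, -0.1, 11.6]
opening: -0.0
clock: 17.35
tcp_pos: [0.4469, 0.0175, 0.0775]
orientation: [180.0, -0.0, 83.8]
wrist_force: [-2.5, 0.3, 12.3]
opening: 0.0001
17.35 [0.4469 0.0175 0.0775] [179.96  -0.    83.79] [-2.5  0.3 12.3] [ 0.03  0.39 -0.02] 0.0001 q [ -4.1  36.6  -2.5 126.2   5.   17.2 -17.1]
```

View pics/s16.png

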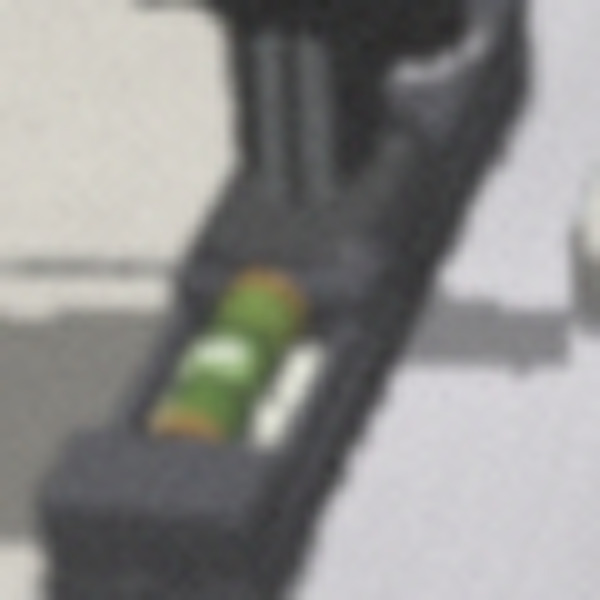

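View pics/s16b.png

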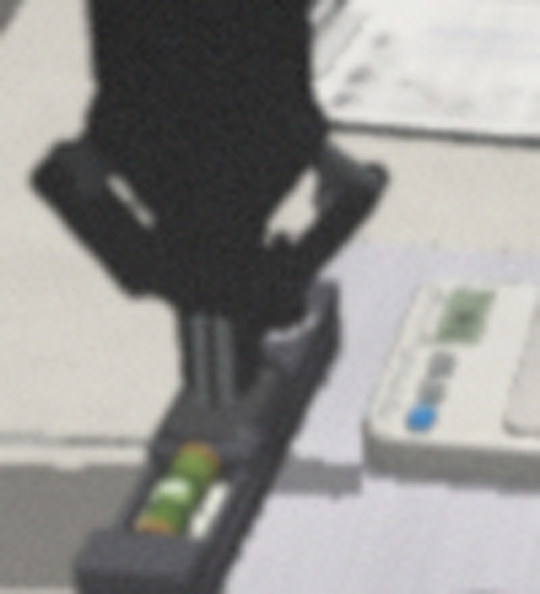

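View pics/t16.png

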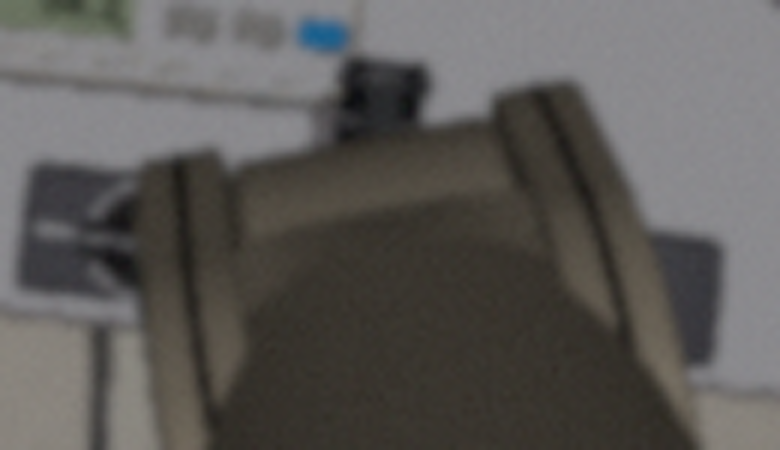

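The bubble is unchanged under the press (about (175,490) in the side crop both before and during). The force is steady at about 12 N and the level is in place, so I'm handing in.

```bash
python3 - <<'E'
from h import *
print(r.finish_job());st()
E
```

```text
the job is handed in; nothing more can be done
None
the job is handed in; nothing more can be done
```

I set the dial to its zero mark, turned the foot knob until the bubble was centred, and handed the job in with the arm still pressing on the hand-rest plate. This took 17.4 s of the 61 s allowed.

- **Dial:** I turned it about 51° clockwise. The last clear close-up shows its pointer in line with the index bar, to within a few degrees.
- **Foot knob:** I turned it about 160° clockwise in one grip. With the gripper off the knob, the top camera put the bubble within about 0.4 mm of midway between the lines.
- **Press:** Closed fingertips are on the plate within a few mm of its centre, with the force steady at about 12 N straight down. The level and scale show no visible movement.

**Less certain checks:** During the press the arm hid the vial from the top camera. The centred bubble then rests on the side view only, where it looked unchanged from just before contact. My estimates of the plate centre from the two cameras differed by 1–5 mm, so I pressed at a value in between. One move in mid-air went the wrong way because I mistyped a sign; it touched nothing and I corrected it.

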